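Nip a salt shaker in a jar vice, taking up the handwheel's play

TASK

The salt shaker's cap is stuck, so hold the shaker in the little jar vice for me. The handwheel has a lot of play: wind it anticlockwise well past its red mark until the jaw really stands wider than the shaker, stand the shaker upright on the bed between the jaws and let go, then wind clockwise, one way only, back to about the red mark, until the jaw just nips the shaker firmly but gently. Leave the wheel there without backing it off, and leave the other things alone.

Things in the scene. Friction and masses are not known exactly. Their poses are not given: they have to be found in the camera images.
- vice: fixed blue-grey jar vice; origin on the worktop under the nest, z up, jaw travel along y. Bed 90 (x) by 265 mm, y -205 to +60, top 12 mm up. Rubber V jaw at +y, 58 mm high, its faces 21.5 mm from the nest axis, but packed out by hand: all of it may stand 2 mm nearer or farther in y. Gearbox at y -195 to -105, white dial 116 mm across at y = -150, top 58.5 mm up
- vice_jaw: sliding jaw, 52 mm wide, 13 thick, top 60.5 mm up; its frame equals the vice's at a gap of 43 mm and shifts along -y as it opens. 16 mm per radian of spindle; anticlockwise from above opens, clockwise closes. Stops at gaps of about 17 and 69 mm. Drag of some 25 N holds it, and nips up to 20 N, where left. The contact is stiff: about 1 mm takes the nip from nothing to 20 N
- jaw_face (a point): middle of the sliding jaw's face, 36 mm above the worktop. In the vice's frame its y is -21.5 mm at a gap of 43 mm, which just fits the shaker (2 mm less or more as the V jaw is packed); more negative is wider. It starts with a gap of 19 to 34 mm
- nest (a point): nominal centre of the nest on top of the bed, 12 mm above the worktop: the shaker's axis when it lies in the V jaw (2 mm either way in y, as the V jaw is packed)
- wheel_axis (a point): point on the vertical axis of the black handwheel (90 mm diameter, rim from 65 to 75 mm above the worktop), 100 mm above the worktop, at y = -150 mm in the vice's frame
- crank_knob (a point): grip centre of the red upright crank knob on the wheel, 35 mm from its axis, 100 mm above the worktop. Knob 17 mm across (19 at the head), 76 to 122 mm above the worktop; it spins freely on its pin, so a gripper can hold it and keep its yaw along the circle. Winding takes about 11 N at the knob from drag, plus 0.46 N per newton of nip
- red_mark (a point): point on the knob's circle (100 mm above the worktop) straight above the red mark on the dial, at the vice's -y side. With the knob here, arrived at clockwise, the gap is 43 mm; arrived at anticlockwise, 8 mm smaller because of the play. The true nip comes within about 5 mm of it along the circle, as the V jaw is packed
- vice_crank (a joint): free play between handwheel and spindle, rad: -0.25 = the wheel bears on the spindle clockwise (closing), +0.25 = it bears anticlockwise (opening); in between the wheel turns with hardly any drag and the jaw does not move. It starts anywhere
- salt_shaker: salt shaker, round and upright, white with blue, 43 mm diameter, 105 mm high, 0.1 kg; origin at the centre of its underside; stands on the worktop at the left of the vice
- steel_tumbler: bystander: steel tumbler 71 mm diameter, 104 mm high, behind the vice; origin under its centre
- orange_pot: bystander: round orange jar with pink lid, 78 mm diameter, 65 mm high, behind the vice; origin under its centre
- steel_bowl: bystander: small steel bowl 80 mm diameter, 34 mm high, to the left of the vice, farther back than the shaker; origin under its centre
Mind the look-alikes: they are no part of the job. There is more than one size of the salt_shaker; the job needs the smallest.

How it is judged:
By the outcome, as a careful person would: the job done as asked, in the order asked, and still so for the second after the job is handed in, with the robot touching nothing.
It also fails if it takes over 72 s, if anything falls off the work surface, if the arm or the gripper's body presses on something with over 40 N, if the wrist force passes 120 N, or if a joint passes its speed limit or range.

ROBOT

A 6-joint arm with a two-finger parallel gripper is mounted at the origin on a cart in front of the work surface, level with it; the furniture and walls round the work are solid. World frame = base frame: x ahead of the robot, y to its left, z up, the work surface at z = 0. Lengths are in mm, angles in rad, forces in N, time in s.
With the tool pointing down it reaches from about 275 to 1000 mm from the base axis. Payload 8.4 kg.
Tool frame: the origin (TCP) lies at the very end of the fingers, on their centre line; the grasp point (between the pads) lies 19 mm behind it; z points along the fingers, y is the direction in which the jaws open and shut (so a half turn about z gives the same grasp; the last joint's range is limited). The gripper opens to 85 mm and grips with 20 to 120 N. Pads are 22 mm wide; open, the fingers measure 114 mm over their backs; the gripper's body (76 mm by 85 mm) begins 54 mm behind the grasp point. The pads swing forward as they close: fully open they stand 13 mm farther back than shut.
Start: joints at [-1.258, 0.353, 1.633, -0, 1.155, -0.002], TCP at [193.515, -594.289, 206.481] pointing down, gripper open.
Joint ranges: [-2.63, 2.63], [-0.92, 2.1], [0.06, 2.66], [-1.3, 4.44], [0, 2.69], [-3.02, 3.02]. Speed limits (rad/s): [2.22, 2.22, 2.79, 3.14, 3.14, 3.14].

INTERFACE

Orientations are given as [roll, pitch, yaw] about the fixed x, y, z axes, in that order (R = Rz(yaw) Ry(pitch) Rx(roll)).
In Python, from rig import r gives the robot as it stands.
- The arm moves only by the tool move_arm, never from a script. Its argument "increments" is a list of rows, each an object of numbers: "tx", "ty", "tz": the shift along the tool's x, y, z in cm; "rx", "ry", "rz": the turn, a rotation vector about the tool's x, y, z in degrees; "gripper": the gripper's target within -1 to 1 (fully open at 1, half-way at 0, shut at -1). A call has 1 to 12 rows; each row shifts and turns the commanded pose from where the row before left it, along the tool's axes as they then stand; what a row does not reach is not made up. A row lasts 1/10 s, in which the tool goes at most 50 mm and 8.59 degrees, less where a joint would pass 70% of its speed; a pose out of reach is approached as far as the arm can. A call is refused whole if a number of a shift passes 5 or a number of a turn 8.59, either way. A call with a gripper value outside its range is refused whole. The fingers move at their own pace and stop on an object; "squeeze" is the grip in N (left out, the last holds). Time passes only in rows, so rows that do not move let the fingers close. It gives the time, the measured TCP pose, the force and the opening at its end, in the units of the state.
- r.sense(): the state, without advancing time (a new reading comes with each control period).
- r.grab_frame(name): name is "scene" or "top"; returns (picture, depth): 480x640x3 uint8, red, green, blue; 480x640 float32, mm along the optical axis (not along the pixel's ray), 0 where there is no reading.
- r.camera_model(name): a dict with "fx", "fy", "cx", "cy" (pixels), "k1" (the pictures are not rectified: a ray, as slopes to the right and down, at radius r is drawn at 1 + k1 r^2 times it, then the intrinsics apply), "R" (3x3) and "t" (3): a world point X has camera coordinates R X + t. Camera axes: x right, y down, z forward; pixel columns grow to the right and rows downward; lengths in mm; the calibration is good to about 2 mm. A picture is of the moment at which its call begins. camera_model takes no time and is no camera call.
- r.sign_off(): hands the job in, once; it reports no verdict.
Trained networks look in the newest picture that a camera, given by its name, has taken for a name from the list of things; names that differ only in an ending like _2 or _b are one class to them, and where a whole thing is asked for, a point or a joint stands for the part that bears it (a point fixed in the world has none). Each returns a list of dicts, best first, with "confidence" (0 to 1); they miss things now and then, are a little off and sometimes report something else, mostly with a low value. They report only what shows in the picture. A call takes as long as a camera call. They do not tell look-alikes from the thing itself.
- r.cut_out(query, camera): "mask" (480x640 bool, what is visible of it) and "bbox" ([left, top, right, bottom] in pixels, round what is visible of it).
- r.place_of(query, camera): "location" ([row, column] in pixels: a listed point, or the origin of a listed thing).
The state is a dict: "clock": time; "qpos": joint angles; "qvel": joint speeds; "joint_efforts": joint torques, N m; "eef_pos": TCP position; "tcp_rot": TCP orientation; "contact_force": force on the tool from outside, world axes, zero at the start; "wrist_torque": the same for the moment, N m; "opening": opening from 0.0 (shut) to 1.0 (fully open).
Only numpy, scipy, OpenCV 4.12 (cv2) and the standard library are available. Lean on these libraries where they do the work, as an engineer would, in place of code of your own. Each camera call takes 0.05 s, during which the arm holds its last target. There are 200 camera calls.

## Working session

There is one attempt and no reset: what is moved stays moved. The work goes in short steps, Python scripts to look and compute and a tool call to move; the robot and the scene stay as the last step left them, time stands still between calls to the robot, and variables do not carry over. Pictures are saved under pics/ and viewed, about 8 in all and at most 12, crops included, and the job is handed in when it is done.

Besides the shell and the picture viewer there is one more tool, called as name([rows], argument=value, ...), one row to a line, values as JSON. move_arm: Moves the arm, as the interface text tells. Its arguments: {"type":"object","properties":{"increments":{"type":"array","items":{"type":"object","properties":{"tx":{"type":"number"},"ty":{"type":"number"},"tz":{"type":"number"},"rx":{"type":"number"},"ry":{"type":"number"},"rz":{"type":"number"},"gripper":{"type":"number"}}}},"squeeze":{"type":"number"}},"required":["increments"]}

```bash
mkdir -p pics
cat > h.py <<'E'
import numpy as np, cv2
from rig import r
def ray(cam,row,col):
    m=r.camera_model(cam); xd=np.array([(col-m['cx'])/m['fx'],(row-m['cy'])/m['fy']]); x=xd.copy()
    for _ in range(20): x=xd/(1+m['k1']*(x@x))
    R=np.array(m['R']);t=np.array(m['t']); return -R.T@t, R.T@np.array([x[0],x[1],1.])
def atz(cam,row,col,z):
    o,d=ray(cam,row,col); return o+d*(z-o[2])/d[2]
def cloud(cam,depth,mask):
    rr,cc=np.nonzero(mask&(depth>0)); m=r.camera_model(cam)
    xd=np.stack([(cc-m['cx'])/m['fx'],(rr-m['cy'])/m['fy']],1); x=xd.copy()
    for _ in range(20): x=xd/(1+m['k1']*(x**2).sum(1))[:,None]
    z=depth[rr,cc]; P=np.c_[x*z[:,None],z]; return (P-np.array(m['t']))@np.array(m['R'])
def proj(cam,X):
    m=r.camera_model(cam); c=np.array(m['R'])@X+np.array(m['t']); x=c[:2]/c[2]; x=x*(1+m['k1']*(x@x))
    return m['fx']*x[0]+m['cx'], m['fy']*x[1]+m['cy']
def save(name,img,box=None,s=1):
    if box: img=img[box[1]:box[3],box[0]:box[2]]
    cv2.imwrite('pics/'+name,cv2.resize(img[:,:,::-1],None,fx=s,fy=s,interpolation=cv2.INTER_CUBIC))
E
python3 - <<'E'
from h import *
a,da=r.grab_frame('scene'); b,db=r.grab_frame('top')
save('both.png',np.vstack([a,b]),None,.62)
save('scene.png',a);save('top.png',b)
Z={'nest':12,'wheel_axis':100,'crank_knob':100,'red_mark':100,'jaw_face':36,'salt_shaker':0,'vice':0,'steel_bowl':0,'steel_tumbler':0,'orange_pot':0}
for c in('scene','top'):
    print(c,'cam at',ray(c,240,320)[0].round())
    for q,z in Z.items():
        for d in r.place_of(q,c)[:4]: print(q,round(d['confidence'],2),np.round(d['location']),atz(c,*d['location'],z).round(1))
print(r.sense())
E
```

```text
scene cam at [ 26. 908. 726.]
nest 0.67 [260. 371.] [526.8 107.6  12. ]
wheel_axis 0.57 [194. 399.] [550.8 -34.  100. ]
crank_knob 0.51 [192. 415.] [527.8 -64.2 100. ]
crank_knob 0.21 [250. 262.] [648.3 309.3 100. ]
red_mark 0.84 [187. 406.] [555.3 -73.9 100. ]
jaw_face 0.82 [252. 369.] [526.6 114.4  36. ]
salt_shaker 0.91 [403. 279.] [437.2 502.9   0. ]
salt_shaker 0.85 [349. 295.] [494.9 395.6   0. ]
salt_shaker 0.71 [338. 231.] [603.6 447.2   0. ]
vice 0.56 [264. 371.] [526.4 105.3   0. ]
vice 0.36 [192. 396.] [ 645.6 -188.9    0. ]
steel_bowl 0.76 [300. 277.] [609.6 316.5   0. ]
steel_tumbler 0.66 [248. 260.] [754.6 211.3   0. ]
orange_pot 0.72 [196. 333.] [765.9 -72.3   0. ]
top cam at [ 368.  200. 1324.]
nest 0.72 [276. 356.] [532.4 101.1  12. ]
wheel_axis 0.97 [261. 433.] [554.  -48.1 100. ]
crank_knob 0.49 [274. 438.] [528.4 -58.3 100. ]
red_mark 0.8 [252. 450.] [573.3 -82.9 100. ]
jaw_face 0.85 [275. 354.] [531.6 108.9  36. ]
salt_shaker 0.7 [314. 169.] [442.3 503.7   0. ]
salt_shaker 0.65 [286. 215.] [505.6 407.3   0. ]
salt_shaker 0.62 [240. 203.] [607.5 440.    0. ]
vice 
[... 156 characters left out ...]
 432.] [757.  -69.9   0. ]
{'clock': 1.1, 'qpos': array([-1.25838590e+00,  3.52981261e-01,  1.63341597e+00,  4.76462565e-06,
        1.15517699e+00, -2.40633158e-03]), 'qvel': array([ 0.00011789,  0.00081525, -0.00148785, -0.00084577, -0.00139861,
       -0.00185955]), 'joint_efforts': array([-1.19426524e-03, -6.05191326e+01, -3.42442524e+01, -1.75415553e-04,
        1.02033486e-03, -3.40350766e-06]), 'eef_pos': array([ 193.52487495, -594.28613459,  206.48583439]), 'tcp_rot': array([ 3.14157421e+00, -4.31465472e-06,  3.14814840e-01]), 'contact_force': array([ 0.73679046, -1.11309881,  0.90469957]), 'wrist_torque': array([ 0.06110383, -0.04054587,  0.03125064]), 'opening': 0.9996103950683526}
```

View pics/scene.png

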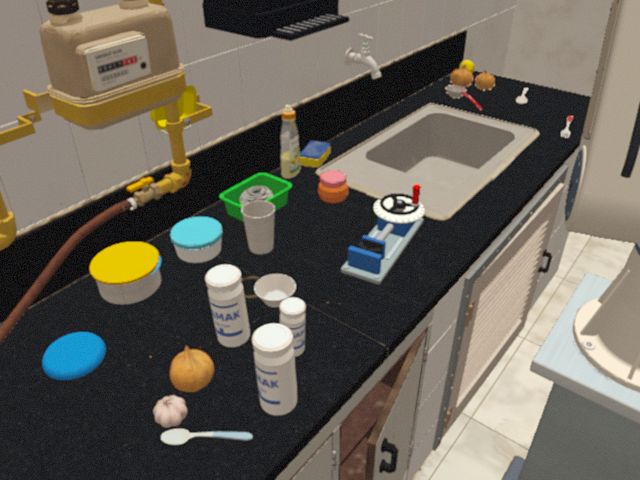

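View pics/top.png

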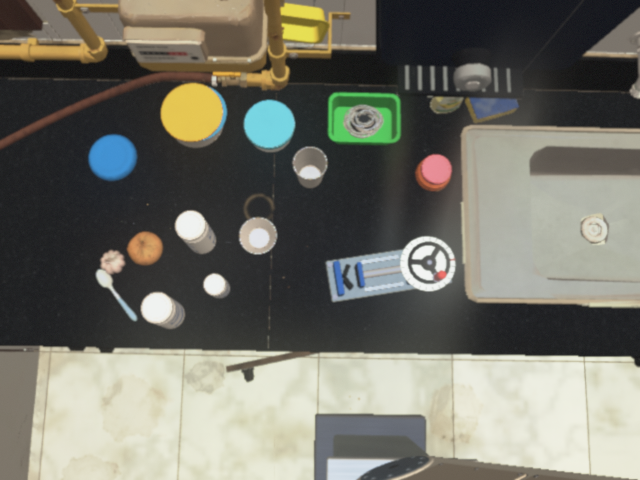

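The scene shows three white/blue shakers: tall ones at scene (276,368) and (228,305), and a small one at (292,325), which is top (216,286). Only the last can be the 43 mm × 105 mm one. The vice is at top (330–455, 240–298), with the red knob at (441,274).

```bash
cat > m.py <<'E'
from h import *
from scipy.optimize import least_squares
def circ(P):
    f=least_squares(lambda p:np.hypot(P[:,0]-p[0],P[:,1]-p[1])-p[2],[*P[:,:2].mean(0),30],loss='soft_l1'); return f.x
def knob(cams=('top','scene')):
    for c in cams:
        a,d=r.grab_frame(c); h=cv2.cvtColor(a,cv2.COLOR_RGB2HSV)
        m=((h[...,0]<8)|(h[...,0]>172))&(h[...,1]>150)&(h[...,2]>90)
        P=np.full(a.shape,np.nan); g=d>0; P[g]=cloud(c,d,g)
        m&=(np.hypot(P[...,0]-553,P[...,1]+46)<70)&(P[...,2]>80)
        Q=P[m]; 
        if len(Q)<4: print(c,'knob hidden');continue
        t=Q[Q[:,2]>Q[:,2].max()-8]; rr,cc=np.nonzero(m)
        print(c,'knob n',len(Q),'zmax',Q[:,2].max().round(1),'all',Q.mean(0).round(1),'head',t.mean(0).round(1),'px',cc.mean().round(1),rr.mean().round(1),'ray@118',atz(c,rr.mean(),cc.mean(),118).round(1))
E
python3 - <<'E'
from m import *
a,d=r.grab_frame('top'); s,ds=r.grab_frame('scene')
knob()
for c,D in(('top',d),('scene',ds)):
    for q in r.cut_out('salt_shaker',c):
        P=cloud(c,D,q['mask']); z=np.percentile(P[:,2],97); t=P[P[:,2]>z-6]
        print(c,'shaker',round(q['confidence'],2),q['bbox'],'ztop',z.round(1),'topc',t.mean(0).round(1),'topcirc',circ(t).round(1))
# dial: white pixels near wheel at z 50..66
h=cv2.cvtColor(a,cv2.COLOR_RGB2HSV); P=np.full(a.shape,np.nan); g=d>0; P[g]=cloud('top',d,g)
near=np.hypot(P[...,0]-553,P[...,1]+46)<75
m=near&(h[...,1]<60)&(h[...,2]>150)&(P[...,2]>45)
cnt=max(cv2.findContours(m.astype(np.uint8),0,2)[0],key=len)
hull=cv2.convexHull(cnt)[:,0]; W=np.array([atz('top',y,x,58.5) for x,y in hull]); print('dial circ',circ(W).round(1), cv2.minEnclosingCircle(W[:,:2].astype(np.float32)))
# bed
v=np.abs(P[...,2]-12)<6; v&=(np.hypot(P[...,0]-533,P[...,1]-102)<110)
cnt=max(cv2.findContours(v.astype(np.uint8),0,2)[0],key=cv2.contourArea); W=np.array([atz('top',y,x,12) for x,y in cnt[:,0]])
print('bed rect',cv2.minAreaRect(W[:,:2].astype(np.float32)), cv2.boxPoints(cv2.minAreaRect(W[:,:2].astype(np.float32))).round(1).tolist())
save('c1.png',np.hstack([a[230:310,190:460],]),None,2.9)
big=cv2.resize(s[180:360,200:440],None,fx=3,fy=3); top=cv2.resize(a[230:310,190:460],(720,213)); 
cv2.imwrite('pics/c1.png',cv2.resize(np.vstack([big,top])[:,:,::-1],(560,585)))
E
```

```text
top knob hidden
scene knob n 104 zmax 124.2 all [521.2 -54.7 103.8] head [521.9 -56.  120.1] px 415.4 193.2 ray@118 [510.  -32.9 118. ]
top shaker 0.93 [202.3, 270.5, 230.6, 296.3] ztop 108.9 topc [498.6 393.3 105.7] topcirc [497.9 393.2  15. ]
top shaker 0.56 [141.3, 297.1, 183.5, 328.9] ztop 149.2 topc [444.8 498.  146. ] topcirc [446.7 496.7  20.8]
top shaker 0.56 [175.7, 210.9, 220.4, 254.5] ztop 148.9 topc [609.9 440.5 146. ] topcirc [610.5 440.5  20.8]
scene shaker 0.83 [282.4, 297.9, 307.6, 357.2] ztop 106.5 topc [491.1 399.9 105.7] topcirc [493.3 397.   15.7]
scene shaker 0.77 [202.6, 264.4, 252.7, 347.9] ztop 146.3 topc [604.8 445.2 144.6] topcirc [604.8 445.   21.4]
scene shaker 0.64 [254.9, 323.5, 302.8, 414.9] ztop 146.3 topc [441.5 500.8 144.5] topcirc [441.5 500.8  21.3]
dial circ [556.2 -45.6  57.9] ((555.2564086914062, -36.4101676940918), 67.25234985351562)
bed rect ((533.8097534179688, 79.74003601074219), (90.38658142089844, 167.0093536376953), 10.161580085754395) [[474.6000061035156, 154.0], [504.1000061035156, -10.399999618530273], [593.0, 5.5], [563.5999755859375, 169.89999389648438]]
```

View pics/c1.png

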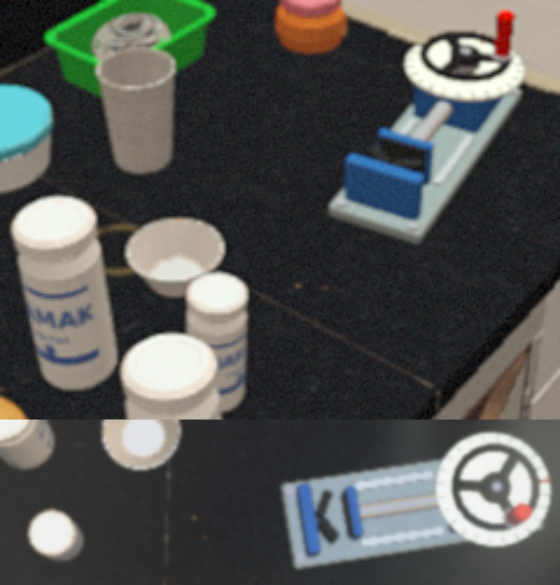

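The crop confirms the small shaker. Bed and dial agree: vice yaw is 10.2°, wheel axis (556,-45), nest (530,103). The knob is at about (525,-62), 71° clockwise of the mark. I'll go above the knob with the jaws radial at the mark (yaw 10.2°).

move_arm([
  {"rz": 7.85, "gripper": 0.0},
  {"tx": 3.0, "ty": -3.3},
  {"tx": 3.0, "ty": -3.3},
  {"tx": 3.0, "ty": -3.3},
  {"tx": 3.0, "ty": -3.3},
  {"tx": 3.0, "ty": -3.3},
  {"tx": 3.0, "ty": -3.3},
  {"tx": 3.0, "ty": -3.3},
  {"tx": 3.0, "ty": -3.3},
  {"tx": 3.0, "ty": -3.3},
  {"tx": 3.0, "ty": -3.3},
  {"tx": 3.0, "ty": -3.3},
])

```text
invalid input
```

```bash
cat > go.py <<'E'
import sys; from h import *
def go(x,y,z):
    s=r.sense(); p=s['eef_pos']; w=s['tcp_rot'][2]; d=np.array([x,y,z])-p
    print('t',s['clock'],'p',p.round(1),'rot',np.degrees(s['tcp_rot']).round(1),'F',s['contact_force'].round(1),'op',round(s['opening'],3))
    print('cm tx %.2f ty %.2f tz %.2f'%tuple(np.array([d[0]*np.cos(w)+d[1]*np.sin(w),d[0]*np.sin(w)-d[1]*np.cos(w),-d[2]])/10))
if __name__=='__main__': go(*map(float,sys.argv[1:4]))
E
python3 go.py 525.5 -62 160
```

```text
t 1.4 p [ 193.5 -594.3  206.5] rot [-180.    0.   18.] F [-0.2  0.2 -1. ] op 1.002
cm tx 48.05 ty -40.33 tz 4.65
```

move_arm([
  {"tx": 0, "ty": 0, "tz": 0, "rx": 0, "ry": 0, "rz": 7.85, "gripper": 0.0},
], squeeze=60)

```text
clock: 1.5
eef_pos: [193.5, -594.3, 206.5]
tcp_rot: [-3.142, -0.0, 0.177]
contact_force: [-0.4, 0.7, -1.0]
opening: 0.857
```

move_arm([
  {"tx": 3.0, "ty": -3.3},
  {"tx": 3.0, "ty": -3.3},
  {"tx": 3.0, "ty": -3.3},
  {"tx": 3.0, "ty": -3.3},
  {"tx": 3.0, "ty": -3.3},
  {"tx": 3.0, "ty": -3.3},
  {"tx": 3.0, "ty": -3.3},
  {"tx": 3.0, "ty": -3.3},
  {"tx": 3.0, "ty": -3.3},
  {"tx": 3.0, "ty": -3.3},
  {"tx": 3.0, "ty": -3.3},
], squeeze=60)

```text
invalid input
```

Rows evidently need every key.

move_arm([
  {"tx": 3.0, "ty": -3.3, "tz": 0, "rx": 0, "ry": 0, "rz": 0, "gripper": 0},
  {"tx": 3.0, "ty": -3.3, "tz": 0, "rx": 0, "ry": 0, "rz": 0, "gripper": 0},
  {"tx": 3.0, "ty": -3.3, "tz": 0, "rx": 0, "ry": 0, "rz": 0, "gripper": 0},
  {"tx": 3.0, "ty": -3.3, "tz": 0, "rx": 0, "ry": 0, "rz": 0, "gripper": 0},
  {"tx": 3.0, "ty": -3.3, "tz": 0, "rx": 0, "ry": 0, "rz": 0, "gripper": 0},
  {"tx": 3.0, "ty": -3.3, "tz": 0, "rx": 0, "ry": 0, "rz": 0, "gripper": 0},
  {"tx": 3.0, "ty": -3.3, "tz": 0, "rx": 0, "ry": 0, "rz": 0, "gripper": 0},
  {"tx": 3.0, "ty": -3.3, "tz": 0, "rx": 0, "ry": 0, "rz": 0, "gripper": 0},
  {"tx": 3.0, "ty": -3.3, "tz": 0, "rx": 0, "ry": 0, "rz": 0, "gripper": 0},
  {"tx": 3.0, "ty": -3.3, "tz": 0, "rx": 0, "ry": 0, "rz": 0, "gripper": 0},
  {"tx": 3.0, "ty": -3.3, "tz": 0, "rx": 0, "ry": 0, "rz": 0, "gripper": 0},
  {"tx": 3.0, "ty": -3.3, "tz": 0, "rx": 0, "ry": 0, "rz": 0, "gripper": 0},
], squeeze=60)

```text
clock: 2.7
eef_pos: [478.6, -139.2, 206.8]
tcp_rot: [3.141, -0.001, 0.178]
contact_force: [1.1, -0.8, -0.9]
opening: 0.501
```

```bash
python3 go.py 525.5 -62 150
```

```text
t 2.7 p [ 478.6 -139.2  206.8] rot [180.   -0.   10.2] F [ 1.1 -0.8 -0.9] op 0.501
cm tx 5.98 ty -6.77 tz 5.68
```

move_arm([
  {"tx": 3.0, "ty": -3.4, "tz": 1, "rx": 0, "ry": 0, "rz": 0, "gripper": 0},
  {"tx": 3.0, "ty": -3.4, "tz": 2, "rx": 0, "ry": 0, "rz": 0, "gripper": 0},
  {"tx": 0, "ty": 0, "tz": 2, "rx": 0, "ry": 0, "rz": 0, "gripper": 0},
  {"tx": 0, "ty": 0, "tz": 0, "rx": 0, "ry": 0, "rz": 0, "gripper": 0},
  {"tx": 0, "ty": 0, "tz": 0, "rx": 0, "ry": 0, "rz": 0, "gripper": 0},
], squeeze=60)

```text
clock: 3.2
eef_pos: [524.4, -63.5, 156.6]
tcp_rot: [-3.141, 0.001, 0.178]
contact_force: [0.6, -0.2, -0.5]
opening: 0.499
```

Run:
```python
from go import *
go(525.5,-62,81)
from m import knob
knob()
s,_=r.grab_frame('scene');b,_=r.grab_frame('top')
x=[cv2.resize(i,(500,290)) for i in (s[120:236,320:520],b[216:332,340:540])]
cv2.imwrite('pics/k1.png',np.vstack(x)[:,:,::-1])
```

```text
t 3.2 p [524.4 -63.5 156.6] rot [-1.80e+02  1.00e-01  1.02e+01] F [ 0.6 -0.2 -0.5] op 0.499
cm tx 0.13 ty -0.13 tz 7.56
top knob hidden
scene knob n 102 zmax 123.7 all [521.2 -54.6 104. ] head [521.4 -56.1 119.9] px 415.4 193.2 ray@118 [510.1 -33.1 118. ]
```

View pics/k1.png

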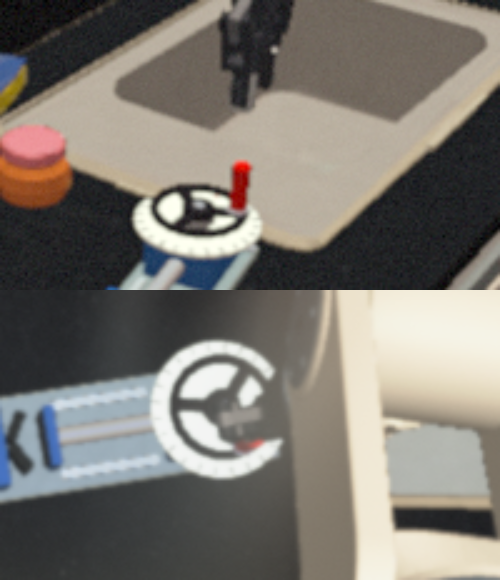

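Run:
```python
from h import *
b=cv2.imread('pics/top.png')[:,:,::-1].copy(); h=cv2.cvtColor(b,cv2.COLOR_RGB2HSV)
m=((h[...,0]<8)|(h[...,0]>172))&(h[...,1]>130)&(h[...,2]>90); m[:262]=0;m[290:]=0;m[:,:425]=0;m[:,460:]=0
rr,cc=np.nonzero(m); print(len(rr),cc.mean(),rr.mean(),cc.min(),cc.max(),rr.min(),rr.max(),atz('top',rr.mean(),cc.mean(),110))
s=cv2.imread('pics/scene.png')[:,:,::-1].copy(); h=cv2.cvtColor(s,cv2.COLOR_RGB2HSV)
m=((h[...,0]<8)|(h[...,0]>172))&(h[...,1]>130)&(h[...,2]>90); m[:175]=0;m[215:]=0;m[:,:405]=0;m[:,428:]=0
rr,cc=np.nonzero(m); print('scene',cc.mean(),rr.mean(),rr.min(),rr.max())
for z in(76,100,122): print(z,proj('scene',np.array([525.5,-62,z])),proj('top',np.array([525.5,-62,z])))
print('tcp',proj('scene',np.array([524.4,-63.5,156.6])),proj('top',np.array([524.4,-63.5,156.6])))
```

```text
32 441.5625 274.25 439 445 272 277 [526.68609864 -63.54668482 110.        ]
scene 415.3818181818182 193.35454545454544 185 203
76 (np.float64(414.2316417389355), np.float64(201.95514394382383)) (np.float64(437.3187032935447), np.float64(276.86756837583766))
100 (np.float64(415.1894609961715), np.float64(192.81461757037798)) (np.float64(439.7636813663717), np.float64(275.43412873569775))
122 (np.float64(416.0833095661201), np.float64(184.2603566687564)) (np.float64(442.08814636885444), np.float64(274.0712200754745))
tcp (np.float64(418.3035135477918), np.float64(170.34743416590183)) (np.float64(446.69711723837287), np.float64(272.40395821780385))
```

Knob at (526,-63), agreed by both cameras. Descending and gripping.

move_arm([
  {"tx": 0.15, "ty": -0.05, "tz": 2.5, "rx": 0, "ry": 0, "rz": 0, "gripper": 0},
  {"tx": 0, "ty": 0, "tz": 2.5, "rx": 0, "ry": 0, "rz": 0, "gripper": 0},
  {"tx": 0, "ty": 0, "tz": 1.5, "rx": 0, "ry": 0, "rz": 0, "gripper": 0},
  {"tx": 0, "ty": 0, "tz": 0.5, "rx": 0, "ry": 0, "rz": 0, "gripper": 0},
  {"tx": 0, "ty": 0, "tz": 0, "rx": 0, "ry": 0, "rz": 0, "gripper": -1},
  {"tx": 0, "ty": 0, "tz": 0, "rx": 0, "ry": 0, "rz": 0, "gripper": -1},
  {"tx": 0, "ty": 0, "tz": 0, "rx": 0, "ry": 0, "rz": 0, "gripper": -1},
  {"tx": 0, "ty": 0, "tz": 0, "rx": 0, "ry": 0, "rz": 0, "gripper": -1},
], squeeze=60)

```text
clock: 4.2
eef_pos: [526.9, -62.9, 87.5]
tcp_rot: [3.141, -0.001, 0.178]
contact_force: [-1.4, -2.3, 4.8]
opening: 0.165
```

```bash
cat > arc.py <<'E'
import sys; from go import *
# axis cx cy, start angle (deg, world) from current or given, delta, n rows
cx,cy,R=map(float,sys.argv[1:4]); d=float(sys.argv[4]); n=int(sys.argv[5])
s=r.sense(); p=s['eef_pos']; w=s['tcp_rot'][2]; go(*p)
a0=np.degrees(np.arctan2(p[1]-cy,p[0]-cx)); print('angle now',a0.round(1),'radius',np.hypot(p[0]-cx,p[1]-cy).round(1))
q=p[:2]
for i in range(1,n+1):
    a=np.radians(a0+d*i); t=np.array([cx+R*np.cos(a),cy+R*np.sin(a)]); e=t-q; q=t
    print('%.2f %.2f'%((e[0]*np.cos(w)+e[1]*np.sin(w))/10,(e[0]*np.sin(w)-e[1]*np.cos(w))/10), end='  ')
E
python3 arc.py 556.2 -45.3 35 10 12
```

```text
t 4.2 p [526.9 -62.9  87.5] rot [ 1.80e+02 -1.00e-01  1.02e+01] F [-1.4 -2.3  4.8] op 0.165
cm tx 0.00 ty 0.00 tz -0.00
angle now -149.1 radius 34.2
0.19 0.58  0.36 0.50  0.44 0.43  0.50 0.34  0.56 0.25  0.59 0.15  0.61 0.05  0.61 -0.06  0.59 -0.17  0.55 -0.26  0.50 -0.36  0.43 -0.44
```

move_arm([
  {"tx": 0.2, "ty": 0.58, "tz": 0, "rx": 0, "ry": 0, "rz": 0, "gripper": -1},
  {"tx": 0.36, "ty": 0.5, "tz": 0, "rx": 0, "ry": 0, "rz": 0, "gripper": -1},
  {"tx": 0.44, "ty": 0.43, "tz": 0, "rx": 0, "ry": 0, "rz": 0, "gripper": -1},
  {"tx": 0.5, "ty": 0.34, "tz": 0, "rx": 0, "ry": 0, "rz": 0, "gripper": -1},
  {"tx": 0.56, "ty": 0.25, "tz": 0, "rx": 0, "ry": 0, "rz": 0, "gripper": -1},
  {"tx": 0.59, "ty": 0.15, "tz": 0, "rx": 0, "ry": 0, "rz": 0, "gripper": -1},
], squeeze=60)

```text
clock: 4.8
eef_pos: [553.9, -79.8, 87.0]
tcp_rot: [-3.14, 0.005, 0.178]
contact_force: [-12.3, 1.0, 16.4]
opening: 0.165
```

```bash
python3 arc.py 556.2 -45.3 35 10 12
```

```text
t 4.8 p [553.9 -79.8  87. ] rot [-179.9    0.3   10.2] F [-12.3   1.   16.4] op 0.165
cm tx 0.00 ty 0.00 tz -0.00
angle now -93.7 radius 34.6
0.59 0.14  0.61 -0.01  0.60 -0.12  0.57 -0.22  0.52 -0.31  0.46 -0.40  0.38 -0.47  0.29 -0.53  0.20 -0.58  0.09 -0.60  -0.01 -0.61  -0.12 -0.60
```

move_arm([
  {"tx": 0.61, "ty": 0.05, "tz": -0.1, "rx": 0, "ry": 0, "rz": 0, "gripper": -1},
  {"tx": 0.61, "ty": -0.06, "tz": 0, "rx": 0, "ry": 0, "rz": 0, "gripper": -1},
  {"tx": 0.59, "ty": -0.17, "tz": 0, "rx": 0, "ry": 0, "rz": 0, "gripper": -1},
  {"tx": 0.55, "ty": -0.26, "tz": 0, "rx": 0, "ry": 0, "rz": 0, "gripper": -1},
  {"tx": 0.5, "ty": -0.36, "tz": 0, "rx": 0, "ry": 0, "rz": 0, "gripper": -1},
  {"tx": 0.43, "ty": -0.44, "tz": 0, "rx": 0, "ry": 0, "rz": 0, "gripper": -1},
  {"tx": 0.35, "ty": -0.5, "tz": 0, "rx": 0, "ry": 0, "rz": 0, "gripper": -1},
  {"tx": 0.26, "ty": -0.56, "tz": 0, "rx": 0, "ry": 0, "rz": 0, "gripper": -1},
  {"tx": 0.16, "ty": -0.59, "tz": 0, "rx": 0, "ry": 0, "rz": 0, "gripper": -1},
  {"tx": 0.06, "ty": -0.3, "tz": 0, "rx": 0, "ry": 0, "rz": 0, "gripper": -1},
  {"tx": 0, "ty": 0, "tz": 0, "rx": 0, "ry": 0, "rz": 0, "gripper": -1},
], squeeze=60)

```text
clock: 5.9
eef_pos: [591.6, -43.2, 87.6]
tcp_rot: [3.139, -0.0, 0.179]
contact_force: [0.7, -10.1, 0.4]
opening: 0.164
```

```bash
python3 arc.py 556.2 -45.3 35 -10 1
```

```text
t 5.9 p [591.6 -43.2  87.6] rot [179.8  -0.   10.2] F [  0.7 -10.1   0.4] op 0.164
cm tx 0.00 ty 0.00 tz -0.00
angle now 3.4 radius 35.5
-0.17 0.59
```

Gap should be about 58 mm. Release, rise and turn for the shaker.

move_arm([
  {"tx": 0, "ty": 0, "tz": 0, "rx": 0, "ry": 0, "rz": 0, "gripper": 0},
  {"tx": 0, "ty": 0, "tz": 0, "rx": 0, "ry": 0, "rz": 0, "gripper": 0},
  {"tx": 0, "ty": 0, "tz": 0, "rx": 0, "ry": 0, "rz": 0, "gripper": 0},
  {"tx": 0, "ty": 0, "tz": -4, "rx": 0, "ry": 0, "rz": 0, "gripper": 0},
  {"tx": 0, "ty": 0, "tz": -4, "rx": 0, "ry": 0, "rz": 0, "gripper": 0},
  {"tx": 0, "ty": 0, "tz": -4, "rx": 0, "ry": 0, "rz": -8.5, "gripper": 0.5},
  {"tx": 0, "ty": 0, "tz": 0, "rx": 0, "ry": 0, "rz": -8.5, "gripper": 0.5},
  {"tx": 0, "ty": 0, "tz": 0, "rx": 0, "ry": 0, "rz": -8.5, "gripper": 0.5},
  {"tx": 0, "ty": 0, "tz": 0, "rx": 0, "ry": 0, "rz": -8.5, "gripper": 0.5},
  {"tx": 0, "ty": 0, "tz": 0, "rx": 0, "ry": 0, "rz": -8.5, "gripper": 0.5},
  {"tx": 0, "ty": 0, "tz": 0, "rx": 0, "ry": 0, "rz": -8.5, "gripper": 0.5},
  {"tx": 0, "ty": 0, "tz": 0, "rx": 0, "ry": 0, "rz": -8.5, "gripper": 0.5},
], squeeze=40)

```text
clock: 7.1
eef_pos: [591.2, -41.1, 207.5]
tcp_rot: [-3.141, -0.0, 1.223]
contact_force: [-0.2, 0.7, 0.4]
opening: 0.751
```

move_arm([
  {"tx": 0, "ty": 0, "tz": 0, "rx": 0, "ry": 0, "rz": -8.5, "gripper": 0.5},
  {"tx": 0, "ty": 0, "tz": 0, "rx": 0, "ry": 0, "rz": -8.5, "gripper": 0.5},
  {"tx": 0, "ty": 0, "tz": 0, "rx": 0, "ry": 0, "rz": -8.5, "gripper": 0.5},
  {"tx": 0, "ty": 0, "tz": 0, "rx": 0, "ry": 0, "rz": -5, "gripper": 0.5},
], squeeze=40)

```text
clock: 7.5
eef_pos: [591.2, -41.1, 207.5]
tcp_rot: [-3.142, -0.0, 1.755]
contact_force: [-0.1, 0.3, -0.3]
opening: 0.751
```

```bash
python3 go.py 497 394 200
```

```text
t 7.5 p [591.2 -41.1 207.5] rot [-180.    -0.   100.5] F [-0.1  0.3 -0.3] op 0.751
cm tx 44.50 ty -1.31 tz 0.75
```

move_arm([
  {"tx": 4.05, "ty": -0.12, "tz": 0, "rx": 0, "ry": 0, "rz": 0, "gripper": 0.5},
  {"tx": 4.05, "ty": -0.12, "tz": 0, "rx": 0, "ry": 0, "rz": 0, "gripper": 0.5},
  {"tx": 4.05, "ty": -0.12, "tz": 0, "rx": 0, "ry": 0, "rz": 0, "gripper": 0.5},
  {"tx": 4.05, "ty": -0.12, "tz": 0, "rx": 0, "ry": 0, "rz": 0, "gripper": 0.5},
  {"tx": 4.05, "ty": -0.12, "tz": 0, "rx": 0, "ry": 0, "rz": 0, "gripper": 0.5},
  {"tx": 4.05, "ty": -0.12, "tz": 0, "rx": 0, "ry": 0, "rz": 0, "gripper": 0.5},
  {"tx": 4.05, "ty": -0.12, "tz": 0, "rx": 0, "ry": 0, "rz": 0, "gripper": 0.5},
  {"tx": 4.05, "ty": -0.12, "tz": 0, "rx": 0, "ry": 0, "rz": 0, "gripper": 0.5},
  {"tx": 4.05, "ty": -0.12, "tz": 0, "rx": 0, "ry": 0, "rz": 0, "gripper": 0.5},
  {"tx": 4.05, "ty": -0.12, "tz": 0, "rx": 0, "ry": 0, "rz": 0, "gripper": 0.5},
  {"tx": 4.05, "ty": -0.12, "tz": 0, "rx": 0, "ry": 0, "rz": 0, "gripper": 0.5},
  {"tx": 0, "ty": 0, "tz": 0, "rx": 0, "ry": 0, "rz": 0, "gripper": 0.5},
], squeeze=40)

```text
clock: 8.7
eef_pos: [498.1, 399.4, 207.4]
tcp_rot: [3.141, -0.002, 1.752]
contact_force: [0.7, -0.3, 0.5]
opening: 0.75
```

Run:
```python
from go import *; from m import *
b,d=r.grab_frame('top'); s,ds=r.grab_frame('scene')
# sliding jaw & V jaw in vice frame, from top
u=np.radians(10.2); ex=np.array([np.cos(u),np.sin(u)]); ey=np.array([-np.sin(u),np.cos(u)]); n=np.array([529.7,102.8])
h=cv2.cvtColor(b,cv2.COLOR_RGB2HSV); m=(h[...,0]>95)&(h[...,0]<125)&(h[...,1]>130)
m[:240]=0;m[305:]=0;m[:,:320]=0;m[:,400:]=0
rr,cc=np.nonzero(m); W=np.array([atz('top',y,x,60) for x,y in zip(cc,rr)])[:,:2]-n; Y=W@ey; hh=np.histogram(Y,np.arange(-90,70,4)); print([(int(e),int(k)) for k,e in zip(*hh) if k])
knob(('top',)); go(497,394,52)
for q in r.cut_out('salt_shaker','scene')[:3]: print(q['bbox'],circ(cloud('scene',ds,q['mask'])).round(1))
x=[cv2.resize(i,(600,290)) for i in (s[250:395,190:490],b[206:322,180:420])]
cv2.imwrite('pics/k2.png',np.vstack(x)[:,:,::-1])
```

```text
[(-50, 10), (-46, 43), (-42, 21), (30, 5), (34, 55), (38, 61), (42, 65), (46, 2)]
top knob n 28 zmax 127.0 all [590.9 -43.6 122. ] head [590.8 -43.8 122.4] px 432.4 241.6 ray@118 [591.7 -44.4 118. ]
t 8.85 p [499.1 394.5 207.2] rot [-180.     0.   100.2] F [ 0.5 -0.7 -0.1] op 0.756
cm tx -0.02 ty -0.22 tz 15.52
[202.1, 265.0, 250.9, 347.1] [602.9 444.9  25.5]
[281.2, 298.1, 305.7, 356.6] [492.8 397.2  16.9]
[254.6, 323.9, 302.4, 414.8] [439.3 502.4  25.5]
```

View pics/k2.png

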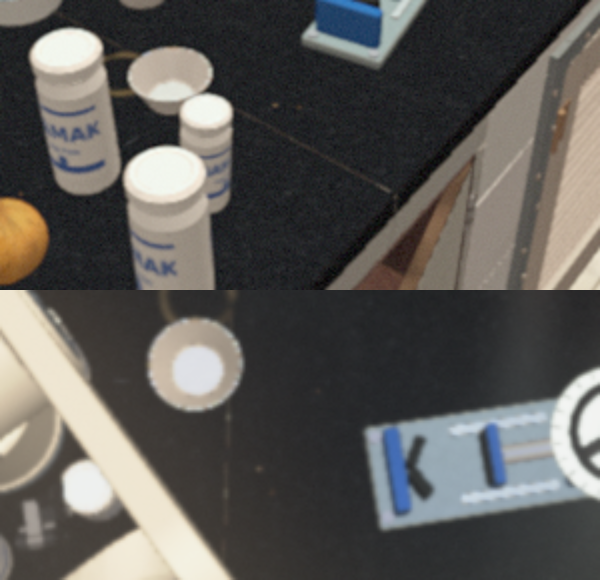

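Run:
```python
from go import *
b,_=r.grab_frame('top'); g=b.min(2)>225; g[:262]=0;g[302:]=0;g[:,:200]=0;g[:,226:]=0
rr,cc=np.nonzero(g); print(len(rr),cc.min(),cc.max(),rr.min(),rr.max()); x=atz('top',(rr.min()+rr.max())/2,(cc.min()+cc.max())/2,105); print(x, atz('top',rr.mean(),cc.mean(),105)); print(proj('top',np.array([498,394,105])))
go(498,394,52)
```

```text
220 209 223 276 293
[497.92829953 389.8240979  105.        ] [498.89892589 390.29015511 105.        ]
(np.float64(213.92167200690673), np.float64(284.4235369117787))
t 8.95 p [499.6 393.7 207.4] rot [-180.     0.   100.1] F [-0.4 -0.1 -0.3] op 0.747
cm tx 0.06 ty -0.15 tz 15.54
```

move_arm([
  {"tx": -0.1, "ty": -0.15, "tz": 3, "rx": 0, "ry": 0, "rz": 0, "gripper": 0.5},
  {"tx": 0, "ty": 0, "tz": 3.5, "rx": 0, "ry": 0, "rz": 0, "gripper": 0.5},
  {"tx": 0, "ty": 0, "tz": 3.5, "rx": 0, "ry": 0, "rz": 0, "gripper": 0.5},
  {"tx": 0, "ty": 0, "tz": 3, "rx": 0, "ry": 0, "rz": 0, "gripper": 0.5},
  {"tx": 0, "ty": 0, "tz": 1.9, "rx": 0, "ry": 0, "rz": 0, "gripper": 0.5},
  {"tx": 0, "ty": 0, "tz": 0.6, "rx": 0, "ry": 0, "rz": 0, "gripper": 0.5},
  {"tx": 0, "ty": 0, "tz": 0, "rx": 0, "ry": 0, "rz": 0, "gripper": 0.5},
  {"tx": 0, "ty": 0, "tz": 0, "rx": 0, "ry": 0, "rz": 0, "gripper": -1},
  {"tx": 0, "ty": 0, "tz": 0, "rx": 0, "ry": 0, "rz": 0, "gripper": -1},
  {"tx": 0, "ty": 0, "tz": 0, "rx": 0, "ry": 0, "rz": 0, "gripper": -1},
  {"tx": 0, "ty": 0, "tz": 0, "rx": 0, "ry": 0, "rz": 0, "gripper": -1},
  {"tx": 0, "ty": 0, "tz": 0, "rx": 0, "ry": 0, "rz": 0, "gripper": -1},
], squeeze=25)

```text
clock: 10.15
eef_pos: [499.0, 394.4, 54.1]
tcp_rot: [3.139, -0.001, 1.749]
contact_force: [-0.9, 0.4, 7.3]
opening: 0.48
```

Run:
```python
from go import *
go(498,394,52)
s,_=r.grab_frame('scene'); save('k3.png',s,(230,230,380,380),3)
```

```text
t 10.15 p [499.  394.4  54.1] rot [ 1.799e+02 -1.000e-01  1.002e+02] F [-0.9  0.4  7.3] op 0.48
cm tx -0.02 ty -0.11 tz 0.21
```

View pics/k3.png

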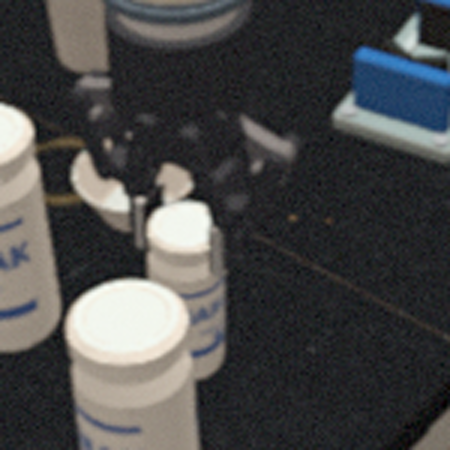

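Held firmly (0.48 open ≈ 43 mm, as it should be). Lift and carry.

move_arm([
  {"tx": 0, "ty": 0, "tz": -2, "rx": 0, "ry": 0, "rz": 0, "gripper": -1},
  {"tx": 0, "ty": 0, "tz": -3.5, "rx": 0, "ry": 0, "rz": 0, "gripper": -1},
  {"tx": 0, "ty": 0, "tz": -3.5, "rx": 0, "ry": 0, "rz": 0, "gripper": -1},
  {"tx": 0, "ty": 0, "tz": -3, "rx": 0, "ry": 0, "rz": 0, "gripper": -1},
  {"tx": -2, "ty": 0, "tz": -0.5, "rx": 0, "ry": 0, "rz": 0, "gripper": -1},
  {"tx": -3.5, "ty": 0, "tz": 0, "rx": 0, "ry": 0, "rz": 0, "gripper": -1},
  {"tx": -4, "ty": 0, "tz": 0, "rx": 0, "ry": 0, "rz": 0, "gripper": -1},
  {"tx": -4, "ty": 0, "tz": 0, "rx": 0, "ry": 0, "rz": 0, "gripper": -1},
  {"tx": -4, "ty": 0, "tz": 0, "rx": 0, "ry": 0, "rz": 0, "gripper": -1},
  {"tx": -4, "ty": 0, "tz": 0, "rx": 0, "ry": 0, "rz": 0, "gripper": -1},
  {"tx": -3.5, "ty": 0, "tz": 0, "rx": 0, "ry": 0, "rz": 0, "gripper": -1},
  {"tx": -2, "ty": 0, "tz": 0, "rx": 0, "ry": 0, "rz": 0, "gripper": -1},
], squeeze=25)

```text
clock: 11.4
eef_pos: [545.1, 124.4, 176.6]
tcp_rot: [-3.14, 0.001, 1.747]
contact_force: [0.0, 0.9, -1.3]
opening: 0.482
```

```bash
python3 go.py 530.4 99 140
```

```text
t 11.4 p [545.1 124.4 176.6] rot [-179.9    0.   100.1] F [ 0.   0.9 -1.3] op 0.482
cm tx -2.24 ty -1.89 tz 3.66
```

move_arm([
  {"tx": -1.2, "ty": -1, "tz": 1, "rx": 0, "ry": 0, "rz": 0, "gripper": -1},
  {"tx": -0.9, "ty": -0.9, "tz": 2, "rx": 0, "ry": 0, "rz": 0, "gripper": -1},
  {"tx": 0, "ty": 0, "tz": 0.5, "rx": 0, "ry": 0, "rz": 0, "gripper": -1},
  {"tx": 0, "ty": 0, "tz": 0, "rx": 0, "ry": 0, "rz": 0, "gripper": -1},
  {"tx": 0, "ty": 0, "tz": 0, "rx": 0, "ry": 0, "rz": 0, "gripper": -1},
], squeeze=25)

```text
clock: 11.9
eef_pos: [531.4, 104.1, 142.9]
tcp_rot: [3.141, -0.0, 1.749]
contact_force: [1.3, 0.3, -2.0]
opening: 0.477
```

Run:
```python
from go import *; from m import circ
go(530.4,99,67)
s,ds=r.grab_frame('scene'); b,_=r.grab_frame('top')
for q in r.cut_out('salt_shaker','scene'):
    P=cloud('scene',ds,q['mask']); print(q['bbox'],P.mean(0).round(1)); 
    if abs(P[:,1].mean()-100)<40:
        bb=q['bbox']; zb=r.sense()['eef_pos'][2]-54.1
        for f in(.2,.35): 
            P2=P[np.abs(P[:,2]-(zb+30))<20]; print('body pts',P2.mean(0).round(1),len(P2))
x=[cv2.resize(i,(600,290)) for i in (s[160:290,300:450],b[216:332,300:500])]
cv2.imwrite('pics/k4.png',np.vstack(x)[:,:,::-1])
```

```text
t 11.9 p [531.4 104.1 142.9] rot [180.   -0.  100.2] F [ 1.3  0.3 -2. ] op 0.477
cm tx -0.49 ty -0.19 tz 7.59
[204.5, 263.5, 250.8, 345.2] [591.4 453.5  91. ]
[363.1, 180.7, 384.8, 235.8] [524.3 119.7 149. ]
body pts [523.  122.2 119.6] 356
body pts [523.  122.2 119.6] 356
[254.9, 322.2, 303.9, 416.9] [430.8 510.4  92.8]
[339.5, 193.3, 424.3, 281.7] [526.2  49.8  38. ]
```

View pics/k4.png

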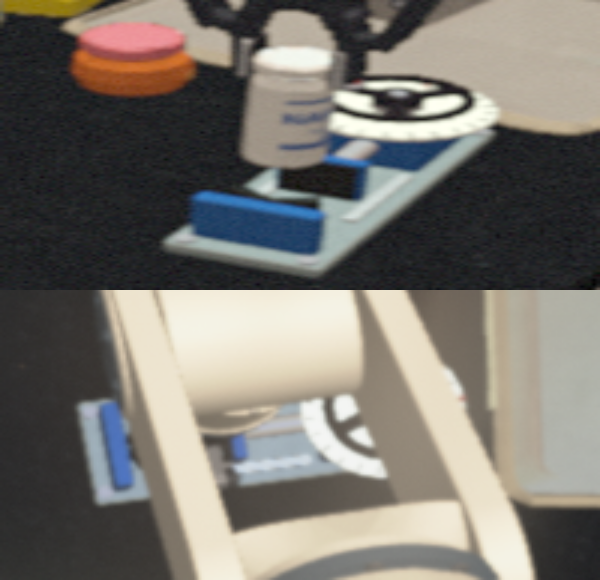

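move_arm([
  {"tx": -0.6, "ty": -0.15, "tz": 0, "rx": 0, "ry": 0, "rz": 0, "gripper": -1},
  {"tx": 0, "ty": 0, "tz": 0, "rx": 0, "ry": 0, "rz": 0, "gripper": -1},
  {"tx": 0, "ty": 0, "tz": 1.5, "rx": 0, "ry": 0, "rz": 0, "gripper": -1},
  {"tx": 0, "ty": 0, "tz": 2, "rx": 0, "ry": 0, "rz": 0, "gripper": -1},
  {"tx": 0, "ty": 0, "tz": 1.5, "rx": 0, "ry": 0, "rz": 0, "gripper": -1},
  {"tx": 0, "ty": 0, "tz": 1.1, "rx": 0, "ry": 0, "rz": 0, "gripper": -1},
  {"tx": 0, "ty": 0, "tz": 0.6, "rx": 0, "ry": 0, "rz": 0, "gripper": -1},
  {"tx": 0, "ty": 0, "tz": 0.4, "rx": 0, "ry": 0, "rz": 0, "gripper": -1},
  {"tx": 0, "ty": 0, "tz": 0.2, "rx": 0, "ry": 0, "rz": 0, "gripper": -1},
  {"tx": 0, "ty": 0, "tz": 0, "rx": 0, "ry": 0, "rz": 0, "gripper": -1},
], squeeze=25)

```text
clock: 13.05
eef_pos: [530.7, 97.7, 69.7]
tcp_rot: [3.141, -0.0, 1.749]
contact_force: [-0.6, 0.0, -0.5]
opening: 0.476
```

```bash
python3 go.py 530.6 98 66
```

```text
t 13.05 p [530.7  97.7  69.7] rot [180.   -0.  100.2] F [-0.6  0.  -0.5] op 0.476
cm tx 0.04 ty -0.00 tz 0.37
```

move_arm([
  {"tx": 0, "ty": 0, "tz": 0.15, "rx": 0, "ry": 0, "rz": 0, "gripper": -1},
  {"tx": 0, "ty": 0, "tz": 0.1, "rx": 0, "ry": 0, "rz": 0, "gripper": -1},
  {"tx": 0, "ty": 0, "tz": 0.1, "rx": 0, "ry": 0, "rz": 0, "gripper": -1},
  {"tx": 0, "ty": 0, "tz": 0, "rx": 0, "ry": 0, "rz": 0, "gripper": -1},
], squeeze=25)

```text
clock: 13.45
eef_pos: [530.6, 97.7, 66.2]
tcp_rot: [3.141, -0.0, 1.749]
contact_force: [0.4, -0.7, 0.4]
opening: 0.476
```

move_arm([
  {"tx": 0, "ty": 0, "tz": 0.08, "rx": 0, "ry": 0, "rz": 0, "gripper": -1},
  {"tx": 0, "ty": 0, "tz": 0, "rx": 0, "ry": 0, "rz": 0, "gripper": -1},
], squeeze=25)

```text
clock: 13.65
eef_pos: [530.8, 97.8, 66.0]
tcp_rot: [3.141, -0.0, 1.749]
contact_force: [-2.2, -0.1, 9.0]
opening: 0.48
```

Standing on the bed. Release, rise.

move_arm([
  {"tx": 0, "ty": 0, "tz": 0, "rx": 0, "ry": 0, "rz": 0, "gripper": 0.5},
  {"tx": 0, "ty": 0, "tz": 0, "rx": 0, "ry": 0, "rz": 0, "gripper": 0.5},
  {"tx": 0, "ty": 0, "tz": 0, "rx": 0, "ry": 0, "rz": 0, "gripper": 0.5},
  {"tx": 0, "ty": 0, "tz": 0, "rx": 0, "ry": 0, "rz": 0, "gripper": 0.5},
  {"tx": 0, "ty": 0, "tz": -2, "rx": 0, "ry": 0, "rz": 0, "gripper": 0.5},
  {"tx": 0, "ty": 0, "tz": -4, "rx": 0, "ry": 0, "rz": 0, "gripper": 0.5},
  {"tx": 0, "ty": 0, "tz": -4, "rx": 0, "ry": 0, "rz": 0, "gripper": 0.5},
  {"tx": 0, "ty": 0, "tz": -4, "rx": 0, "ry": 0, "rz": 0, "gripper": 0.5},
  {"tx": 0, "ty": 0, "tz": 0, "rx": 0, "ry": 0, "rz": 8.5, "gripper": 0},
  {"tx": 0, "ty": 0, "tz": 0, "rx": 0, "ry": 0, "rz": 8.5, "gripper": 0},
  {"tx": 0, "ty": 0, "tz": 0, "rx": 0, "ry": 0, "rz": 8.5, "gripper": 0},
  {"tx": 0, "ty": 0, "tz": 0, "rx": 0, "ry": 0, "rz": 8.5, "gripper": 0},
], squeeze=60)

```text
clock: 14.85
eef_pos: [530.4, 97.6, 205.2]
tcp_rot: [3.142, -0.0, 1.149]
contact_force: [-0.0, -0.7, -1.3]
opening: 0.498
```

move_arm([
  {"tx": 0, "ty": 0, "tz": 0, "rx": 0, "ry": 0, "rz": 8.5, "gripper": 0},
  {"tx": 0, "ty": 0, "tz": 0, "rx": 0, "ry": 0, "rz": 8.5, "gripper": 0},
  {"tx": 0, "ty": 0, "tz": 0, "rx": 0, "ry": 0, "rz": 8.5, "gripper": 0},
  {"tx": 0, "ty": 0, "tz": 0, "rx": 0, "ry": 0, "rz": 8.5, "gripper": 0},
  {"tx": 0, "ty": 0, "tz": 0, "rx": 0, "ry": 0, "rz": 8.5, "gripper": 0},
  {"tx": 0, "ty": 0, "tz": 0, "rx": 0, "ry": 0, "rz": 8.5, "gripper": 0},
  {"tx": 0, "ty": 0, "tz": 0, "rx": 0, "ry": 0, "rz": 5, "gripper": 0},
], squeeze=60)

```text
clock: 15.55
eef_pos: [530.3, 97.6, 205.0]
tcp_rot: [3.142, 0.0, 0.172]
contact_force: [-0.2, 0.4, 0.5]
opening: 0.495
```

Run:
```python
from go import *; from m import knob
go(591.4,-43.3,207)
knob(('scene','top'))
s,ds=r.grab_frame('scene')
for q in r.cut_out('salt_shaker','scene'):
    P=cloud('scene',ds,q['mask']); print(np.round(q['bbox']),P.mean(0).round(1),np.percentile(P[:,2],97).round(1))
save('k5.png',s,(300,130,470,290),3)
```

```text
t 15.55 p [530.3  97.6 205. ] rot [180.    0.    9.9] F [-0.2  0.4  0.5] op 0.495
cm tx 3.60 ty 14.92 tz -0.20
scene knob n 97 zmax 123.4 all [586.7 -38.8 103.6] head [587.4 -39.2 120. ] px 386.7 187.1 ray@118 [573.8 -17.1 118. ]
top knob hidden
[254. 321. 302. 415.] [431.2 509.9  92.5] 146.2
[366. 210. 384. 253.] [522.3 109.9  91.6] 117.8
[205. 266. 251. 346.] [591.9 453.5  91. ] 146.4
```

View pics/k5.png

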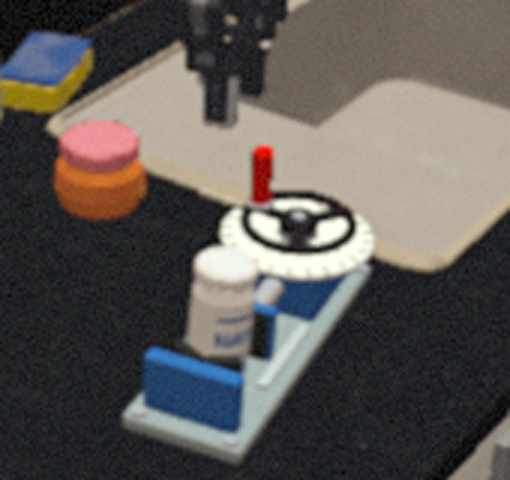

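Shaker stands upright between the jaws (its top is at z 118, as expected). Back to the knob.

move_arm([
  {"tx": 0.6, "ty": 2.5, "tz": 0, "rx": 0, "ry": 0, "rz": 0, "gripper": 0},
  {"tx": 0.9, "ty": 3.7, "tz": 0, "rx": 0, "ry": 0, "rz": 0, "gripper": 0},
  {"tx": 0.9, "ty": 3.7, "tz": 0, "rx": 0, "ry": 0, "rz": 0, "gripper": 0},
  {"tx": 0.8, "ty": 3.5, "tz": 0, "rx": 0, "ry": 0, "rz": 0, "gripper": 0},
  {"tx": 0.4, "ty": 1.55, "tz": 2, "rx": 0, "ry": 0, "rz": 0, "gripper": 0},
  {"tx": 0, "ty": 0, "tz": 2.5, "rx": 0, "ry": 0, "rz": 0, "gripper": 0},
  {"tx": 0, "ty": 0, "tz": 0, "rx": 0, "ry": 0, "rz": 0, "gripper": 0},
  {"tx": 0, "ty": 0, "tz": 0, "rx": 0, "ry": 0, "rz": 0, "gripper": 0},
], squeeze=60)

```text
clock: 16.55
eef_pos: [592.0, -43.0, 160.2]
tcp_rot: [-3.141, 0.001, 0.179]
contact_force: [1.0, 0.3, -0.1]
opening: 0.5
```

```bash
python3 go.py 591.2 -44 87.5
```

```text
t 16.55 p [592.  -43.  160.2] rot [-1.80e+02  1.00e-01  1.03e+01] F [ 1.   0.3 -0.1] op 0.5
cm tx -0.10 ty 0.08 tz 7.27
```

move_arm([
  {"tx": -0.1, "ty": 0.1, "tz": 2, "rx": 0, "ry": 0, "rz": 0, "gripper": 0},
  {"tx": 0, "ty": 0, "tz": 2.5, "rx": 0, "ry": 0, "rz": 0, "gripper": 0},
  {"tx": 0, "ty": 0, "tz": 2, "rx": 0, "ry": 0, "rz": 0, "gripper": 0},
  {"tx": 0, "ty": 0, "tz": 0.7, "rx": 0, "ry": 0, "rz": 0, "gripper": 0},
  {"tx": 0, "ty": 0, "tz": 0, "rx": 0, "ry": 0, "rz": 0, "gripper": -1},
  {"tx": 0, "ty": 0, "tz": 0, "rx": 0, "ry": 0, "rz": 0, "gripper": -1},
  {"tx": 0, "ty": 0, "tz": 0, "rx": 0, "ry": 0, "rz": 0, "gripper": -1},
  {"tx": 0, "ty": 0, "tz": 0, "rx": 0, "ry": 0, "rz": 0, "gripper": -1},
], squeeze=60)

```text
clock: 17.35
eef_pos: [592.6, -44.3, 89.6]
tcp_rot: [3.141, -0.002, 0.178]
contact_force: [-0.4, -0.4, 5.6]
opening: 0.157
```

```bash
python3 arc.py 556.3 -45.3 35 -10 8
```

```text
t 17.35 p [592.6 -44.3  89.6] rot [ 1.80e+02 -1.00e-01  1.02e+01] F [-0.4 -0.4  5.6] op 0.157
cm tx 0.00 ty 0.00 tz -0.00
angle now 1.6 radius 36.3
-0.27 0.57  -0.24 0.56  -0.34 0.51  -0.42 0.44  -0.49 0.36  -0.55 0.27  -0.59 0.17  -0.61 0.07
```

move_arm([
  {"tx": -0.22, "ty": 0.57, "tz": -0.05, "rx": 0, "ry": 0, "rz": 0, "gripper": -1},
  {"tx": -0.24, "ty": 0.56, "tz": 0, "rx": 0, "ry": 0, "rz": 0, "gripper": -1},
  {"tx": -0.34, "ty": 0.51, "tz": 0, "rx": 0, "ry": 0, "rz": 0, "gripper": -1},
  {"tx": -0.42, "ty": 0.44, "tz": 0, "rx": 0, "ry": 0, "rz": 0, "gripper": -1},
  {"tx": -0.49, "ty": 0.36, "tz": 0, "rx": 0, "ry": 0, "rz": 0, "gripper": -1},
  {"tx": -0.55, "ty": 0.27, "tz": 0, "rx": 0, "ry": 0, "rz": 0, "gripper": -1},
  {"tx": 0, "ty": 0, "tz": 0, "rx": 0, "ry": 0, "rz": 0, "gripper": -1},
], squeeze=60)

```text
clock: 18.05
eef_pos: [575.7, -74.6, 89.5]
tcp_rot: [-3.141, -0.004, 0.176]
contact_force: [6.1, 7.2, 2.6]
opening: 0.161
```

```bash
python3 arc.py 556.3 -45.3 35 -5 8
```

```text
t 18.05 p [575.7 -74.6  89.5] rot [-179.9   -0.2   10.1] F [6.1 7.2 2.6] op 0.161
cm tx 0.00 ty 0.00 tz -0.00
angle now -56.6 radius 35.2
-0.29 0.09  -0.29 0.08  -0.30 0.06  -0.30 0.03  -0.31 0.00  -0.30 -0.02  -0.30 -0.05  -0.30 -0.07
```

move_arm([
  {"tx": -0.29, "ty": 0.1, "tz": 0, "rx": 0, "ry": 0, "rz": 0, "gripper": -1},
  {"tx": -0.29, "ty": 0.08, "tz": 0, "rx": 0, "ry": 0, "rz": 0, "gripper": -1},
  {"tx": 0, "ty": 0, "tz": 0, "rx": 0, "ry": 0, "rz": 0, "gripper": -1},
  {"tx": 0, "ty": 0, "tz": 0, "rx": 0, "ry": 0, "rz": 0, "gripper": -1},
], squeeze=60)

```text
clock: 18.45
eef_pos: [570.9, -77.2, 89.5]
tcp_rot: [-3.141, -0.005, 0.177]
contact_force: [7.7, 8.3, 2.5]
opening: 0.161
```

```bash
cat > tf.py <<'E'
from go import *
s=r.sense(); p=s['eef_pos']; a=np.arctan2(p[1]+45.3,p[0]-556.3); F=s['contact_force']; w=s['tcp_rot'][2]
t=np.array([-np.sin(a),np.cos(a)]); n=np.array([np.cos(a),np.sin(a)])
print('t',s['clock'],'ang',np.degrees(a).round(2),'from mark mm',(35*(a+np.radians(79.8))).round(2),'Ft',(F[:2]@t).round(1),'Fr',(F[:2]@n).round(1),'r',np.hypot(p[0]-556.3,p[1]+45.3).round(1),'z',p[2].round(1),'Fz',F[2].round(1))
for L in(1,3):
    e=-t*L; print('cw %dmm: tx %.3f ty %.3f'%(L,(e[0]*np.cos(w)+e[1]*np.sin(w))/10,(e[0]*np.sin(w)-e[1]*np.cos(w))/10))
E
python3 tf.py
```

```text
t 18.45 ang -65.37 from mark mm 8.81 Ft 10.5 Fr -4.3 r 35.0 z 89.5 Fz 2.5
cw 1mm: tx -0.097 ty 0.025
cw 3mm: tx -0.290 ty 0.075
```

move_arm([
  {"tx": -0.2, "ty": 0.045, "tz": 0, "rx": 0, "ry": 0, "rz": 0, "gripper": -1},
  {"tx": -0.1, "ty": 0.02, "tz": 0, "rx": 0, "ry": 0, "rz": 0, "gripper": -1},
  {"tx": 0, "ty": 0, "tz": 0, "rx": 0, "ry": 0, "rz": 0, "gripper": -1},
], squeeze=60)

```text
clock: 18.75
eef_pos: [568.4, -78.2, 89.6]
tcp_rot: [-3.141, -0.006, 0.177]
contact_force: [8.1, 8.8, 1.2]
opening: 0.158
```

```bash
python3 tf.py
```

```text
t 18.75 ang -69.82 from mark mm 6.1 Ft 10.6 Fr -5.4 r 35.0 z 89.6 Fz 1.2
cw 1mm: tx -0.098 ty 0.017
cw 3mm: tx -0.295 ty 0.052
```

move_arm([
  {"tx": -0.15, "ty": 0.02, "tz": 0, "rx": 0, "ry": 0, "rz": 0, "gripper": -1},
  {"tx": -0.05, "ty": 0.005, "tz": 0, "rx": 0, "ry": 0, "rz": 0, "gripper": -1},
  {"tx": 0, "ty": 0, "tz": 0, "rx": 0, "ry": 0, "rz": 0, "gripper": -1},
], squeeze=60)

```text
clock: 19.05
eef_pos: [566.6, -78.8, 89.5]
tcp_rot: [-3.141, -0.006, 0.177]
contact_force: [9.2, 9.3, 0.7]
opening: 0.155
```

```bash
python3 tf.py
```

```text
t 19.05 ang -72.9 from mark mm 4.21 Ft 11.5 Fr -6.2 r 35.0 z 89.5 Fz 0.7
cw 1mm: tx -0.099 ty 0.012
cw 3mm: tx -0.298 ty 0.036
```

move_arm([
  {"tx": -0.1, "ty": 0.01, "tz": 0, "rx": 0, "ry": 0, "rz": 0, "gripper": -1},
  {"tx": 0, "ty": 0, "tz": 0, "rx": 0, "ry": 0, "rz": 0, "gripper": -1},
  {"tx": 0, "ty": 0, "tz": 0, "rx": 0, "ry": 0, "rz": 0, "gripper": -1},
], squeeze=60)

```text
clock: 19.35
eef_pos: [565.7, -79.0, 89.5]
tcp_rot: [-3.141, -0.006, 0.177]
contact_force: [8.5, 9.3, 0.9]
opening: 0.16
```

```bash
python3 tf.py
```

```text
t 19.35 ang -74.47 from mark mm 3.26 Ft 10.7 Fr -6.7 r 35.0 z 89.5 Fz 0.9
cw 1mm: tx -0.100 ty 0.009
cw 3mm: tx -0.299 ty 0.028
```

move_arm([
  {"tx": -0.1, "ty": -0.02, "tz": 0, "rx": 0, "ry": 0, "rz": 0, "gripper": -1},
  {"tx": 0, "ty": 0, "tz": 0, "rx": 0, "ry": 0, "rz": 0, "gripper": -1},
  {"tx": 0, "ty": 0, "tz": 0, "rx": 0, "ry": 0, "rz": 0, "gripper": -1},
], squeeze=60)

```text
clock: 19.65
eef_pos: [564.9, -79.1, 89.6]
tcp_rot: [-3.141, -0.006, 0.177]
contact_force: [9.7, 9.2, 0.5]
opening: 0.162
```

```bash
python3 tf.py
```

```text
t 19.65 ang -75.71 from mark mm 2.5 Ft 11.7 Fr -6.5 r 34.9 z 89.6 Fz 0.5
cw 1mm: tx -0.100 ty 0.007
cw 3mm: tx -0.299 ty 0.022
```

move_arm([
  {"tx": -0.1, "ty": 0, "tz": 0, "rx": 0, "ry": 0, "rz": 0, "gripper": -1},
  {"tx": 0, "ty": 0, "tz": 0, "rx": 0, "ry": 0, "rz": 0, "gripper": -1},
  {"tx": 0, "ty": 0, "tz": 0, "rx": 0, "ry": 0, "rz": 0, "gripper": -1},
], squeeze=60)

```text
clock: 19.95
eef_pos: [564.3, -79.3, 89.6]
tcp_rot: [-3.141, -0.007, 0.177]
contact_force: [10.2, 9.5, -0.6]
opening: 0.16
```

```bash
python3 tf.py
```

```text
t 19.95 ang -76.75 from mark mm 1.86 Ft 12.1 Fr -7.0 r 34.9 z 89.6 Fz -0.6
cw 1mm: tx -0.100 ty 0.005
cw 3mm: tx -0.300 ty 0.016
```

move_arm([
  {"tx": -0.1, "ty": 0, "tz": 0, "rx": 0, "ry": 0, "rz": 0, "gripper": -1},
  {"tx": 0, "ty": 0, "tz": 0, "rx": 0, "ry": 0, "rz": 0, "gripper": -1},
  {"tx": 0, "ty": 0, "tz": 0, "rx": 0, "ry": 0, "rz": 0, "gripper": -1},
], squeeze=60)

```text
clock: 20.25
eef_pos: [563.8, -79.3, 89.6]
tcp_rot: [-3.141, -0.008, 0.177]
contact_force: [12.4, 9.2, -2.2]
opening: 0.159
```

```bash
python3 tf.py
```

```text
t 20.25 ang -77.51 from mark mm 1.4 Ft 14.1 Fr -6.3 r 34.9 z 89.6 Fz -2.2
cw 1mm: tx -0.100 ty 0.004
cw 3mm: tx -0.300 ty 0.012
```

move_arm([
  {"tx": -0.09, "ty": 0, "tz": 0, "rx": 0, "ry": 0, "rz": 0, "gripper": -1},
  {"tx": 0, "ty": 0, "tz": 0, "rx": 0, "ry": 0, "rz": 0, "gripper": -1},
  {"tx": 0, "ty": 0, "tz": 0, "rx": 0, "ry": 0, "rz": 0, "gripper": -1},
], squeeze=60)

```text
clock: 20.55
eef_pos: [563.5, -79.4, 89.7]
tcp_rot: [-3.141, -0.009, 0.176]
contact_force: [14.3, 10.1, -3.8]
opening: 0.162
```

```bash
python3 tf.py
```

```text
t 20.55 ang -78.13 from mark mm 1.02 Ft 16.1 Fr -7.0 r 34.9 z 89.7 Fz -3.8
cw 1mm: tx -0.100 ty 0.003
cw 3mm: tx -0.300 ty 0.009
```

Nip ≈ (16.1−11)/0.46 ≈ 11 N, 1 mm before the mark, clockwise. Release here and rise.

move_arm([
  {"tx": 0, "ty": 0, "tz": 0, "rx": 0, "ry": 0, "rz": 0, "gripper": 0},
  {"tx": 0, "ty": 0, "tz": 0, "rx": 0, "ry": 0, "rz": 0, "gripper": 0},
  {"tx": 0, "ty": 0, "tz": 0, "rx": 0, "ry": 0, "rz": 0, "gripper": 0},
  {"tx": 0, "ty": 0, "tz": -2, "rx": 0, "ry": 0, "rz": 0, "gripper": 0},
  {"tx": 0, "ty": 0, "tz": -3, "rx": 0, "ry": 0, "rz": 0, "gripper": 0},
  {"tx": 0, "ty": 0, "tz": -4, "rx": 0, "ry": 0, "rz": 0, "gripper": 0},
  {"tx": 0, "ty": 0, "tz": -4, "rx": 0, "ry": 0, "rz": 0, "gripper": 0},
  {"tx": 0, "ty": 4, "tz": 0, "rx": 0, "ry": 0, "rz": 0, "gripper": 0},
  {"tx": 0, "ty": 4, "tz": 0, "rx": 0, "ry": 0, "rz": 0, "gripper": 0},
  {"tx": 0, "ty": 4, "tz": 0, "rx": 0, "ry": 0, "rz": 0, "gripper": 0},
  {"tx": 0, "ty": 4, "tz": 0, "rx": 0, "ry": 0, "rz": 0, "gripper": 0},
  {"tx": 0, "ty": 0, "tz": 0, "rx": 0, "ry": 0, "rz": 0, "gripper": 0},
], squeeze=60)

```text
clock: 21.75
eef_pos: [587.2, -242.5, 218.2]
tcp_rot: [3.14, 0.001, 0.174]
contact_force: [-0.4, 1.1, 0.1]
opening: 0.501
```

Run:
```python
from go import *; from m import knob
go(0,0,0); knob(('scene','top'))
s,ds=r.grab_frame('scene'); b,_=r.grab_frame('top')
for q in r.cut_out('salt_shaker','scene'):
    P=cloud('scene',ds,q['mask']); print(np.round(q['bbox']),P.mean(0).round(1),np.percentile(P[:,2],97).round(1))
print('mark px',proj('scene',np.array([562.4,-79.7,110])))
x=[cv2.resize(i,(600,290)) for i in (s[160:290,300:450],b[216:332,300:500])]
cv2.imwrite('pics/k6.png',np.vstack(x)[:,:,::-1])
```

```text
t 21.75 p [ 587.2 -242.5  218.2] rot [179.9   0.   10. ] F [-0.4  1.1  0.1] op 0.501
cm tx -53.62 ty -34.06 tz 21.82
scene knob n 93 zmax 123.8 all [559.9 -72.8 103.1] head [559.8 -74.1 119.9] px 404.6 185.1 ray@118 [547.2 -49.5 118. ]
top knob hidden
[256. 322. 302. 417.] [430.1 511.2  96. ] 146.4
[363. 214. 385. 251.] [523.6 112.9  92.7] 117.7
[206. 264. 250. 347.] [591.5 453.7  91. ] 146.6
mark px (np.float64(405.4854131030251), np.float64(180.9659694507857))
```

View pics/k6.png

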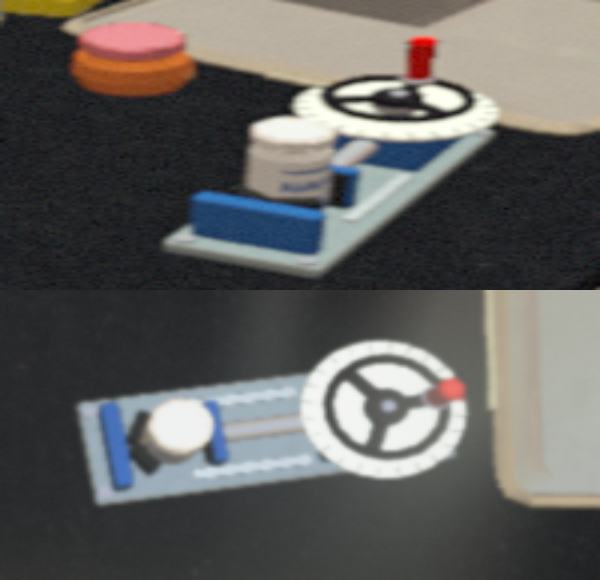

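The picture shows the shaker upright between the V jaw and the sliding jaw (cap at lower crop (180,430)). The knob is at the mark (450,390), and the gripper is clear.

```bash
python3 -c "
from rig import r; print(r.sign_off())"
```

```text
the job is handed in; nothing more can be done
None
```

The smallest shaker is held upright in the jar vice, and the job was handed in at about 22 s of the 72 s.

- **Opening:** I wound the wheel anticlockwise to about 83° past the red mark. That should give a gap of about 58 mm, and the picture of the jaw agreed.
- **Placing:** I stood the shaker on the bed between the jaws and let go. A picture confirmed it upright, with its top at about 118 mm (117 expected).
- **Nipping:** I wound clockwise only, until the knob force rose from about 11 N to 16 N. By the given figures that is a nip of roughly 11 N. It came about 1 mm short of the red mark along the circle, and I released the wheel there without backing it off.

**Last checks:** After release the knob was still at the mark, the shaker stood upright in the V jaw, and the gripper was clear and touching nothing. I did not move or touch the other things. None of the checks failed. The cameras disagreed by a few millimetres on the shaker's position, which the gap allowed for. The nip is worked out from the knob force, not measured directly.

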